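Gauge the open depth of a cup and lock the reading

ROBOT

A 6-joint arm with a two-finger parallel gripper is mounted at the origin on a cart in front of the work surface, level with it; the furniture and walls round the work are solid. World frame = base frame: x ahead of the robot, y to its left, z up, the work surface at z = 0. Lengths are in m, angles in rad, forces in N, time in s.
With the tool pointing down it reaches from about 0.35 to 1 m from the base axis. Payload 7.1 kg.
Tool frame: the origin (TCP) lies midway between the tips of the shut fingers; the grasp point (between the pads) lies 19 mm behind it (arm.pinch_z is the distance from the TCP to the grasp point, in m); z points along the fingers, y is the line along which they close (so a half turn about z gives the same grasp; the last joint's range is limited). The gripper opens to 85 mm and grips with 20 to 120 N. Pads are 22 mm wide; open, the fingers measure 114 mm over their backs; the gripper's body (76 mm by 85 mm) begins 54 mm behind the grasp point. The pads swing forward as they close: fully open they stand 13 mm farther back than shut.
Start: joints at [-1.167, 0.423, 1.63, -0, 1.089, -0.019], TCP at [0.256, -0.57, 0.231] pointing down, gripper open.
Joint ranges: [-3, 3], [-0.9, 2.11], [0.09, 2.58], [-1.31, 4.45], [0.11, 2.69], [-2.54, 2.54]. Speed limits (rad/s): [2.39, 2.39, 3.01, 3.14, 3.14, 3.14].

INTERFACE

Orientations are given as [roll, pitch, yaw] about the fixed x, y, z axes, in that order (R = Rz(yaw) Ry(pitch) Rx(roll)).
In Python, from cell import sensors, imaging, job, arm gives the robot as it stands.
- The arm moves only by the shell command python3 -m pendant 'ROWS' [OPENING] [FORCE]. ROWS is JSON, a list that holds one entry, the list of rows, each a list of 4 numbers: the shift along the tool's x, y, z in m, then the turn about the tool's z in rad. A call has 1 to 12 rows; each row is the pose to reach, as a shift and turn from the pose commanded when the call began, along the tool's axes at that moment; what a row does not reach only later rows make up. A row lasts 1/8 s, in which the tool goes at most 62.5 mm and 10.7 degrees, less where a joint would pass 70% of its speed; a pose out of reach is approached as far as the arm can. A call with a gripper value outside its range is refused whole. OPENING is the opening, from 0 (shut) to 1 (fully open), set as the call begins (- or left out, the last holds). The fingers move at their own pace and stop on an object; FORCE is the grip in N (left out, the last holds). Time passes only in rows, so rows that repeat a pose let the fingers close. It gives the time, the measured TCP pose, the force, the opening and the grip force at its end, in the units of the state.
- sensors.get_obs(): the state, without advancing time (a new reading comes with each control period).
- imaging.grab_frame(name): name is "side" or "top" or "wrist"; returns a dict with "color" (480x640x3 uint8, red, green, blue), "fx", "fy", "cx", "cy" (pixels), "camera_from_world" (4x4, takes a point from world to camera coordinates). Camera axes: x right, y down, z forward; pixel columns grow to the right and rows downward; lengths in m; the calibration is good to about 2 mm. A picture is of the moment at which its call begins. There is no depth.
- job.sign_off(): hands the job in; it is judged then, once.
The state is a dict: "clock": time; "q": joint angles; "joint_vel": joint speeds; "tau": joint torques, N m; "ee_pos": TCP position; "tool_rot": TCP orientation; "wrist_force": force on the tool from outside, world axes, zero at the start; "torque": the same for the moment, N m; "gripper_width": finger opening in m; "grip_force": force on a finger pad.
Only numpy, scipy, OpenCV 4.12 (cv2) and the standard library are available. Lean on these libraries where they do the work, as an engineer would, in place of code of your own. Each camera call takes 0.05 s, during which the arm holds its last target. There are 200 camera calls.

TASK

Take the depth of the small straight steel cup that stands beside the depth gauge: swing the gauge's arm round until its probe is over the middle of the cup, then lower the probe by its black knob until the sprung tip rests gently on the wooden disc inside, well before the tip's spring is pressed solid. Let go of the knob and press the red lock lever fully down, so that the probe stays locked with its tip still touching the disc. Do not push or tip the cup, and leave the shakers, the shell box and the egg cup where they stand.

Things in the scene. Friction and masses are not known exactly. Their poses are not given: they have to be found in the camera images.
- pillar_axis (a point): Point on the vertical axis of the gauge's pillar, 95 mm above the worktop. The gauge is fixed to the worktop: a round grey foot (116 mm across), a steel pillar, and on it a level aluminium arm (22 mm wide, beam top 114 mm above the worktop) that turns about this axis and carries the probe at its free end, 220 mm from the axis.
- gauge_arm (a joint): Turn of the gauge's arm about the pillar (rad), -0.8 to 0.8, growing anticlockwise seen from above; the arm stays where it is left; moving it by the knob takes about 2 N. It starts turned away from the cup, which stands on the circle of the probe to within about 6 mm.
- knob (a point): Centre of the black round knob (27 mm across, 31 mm tall, upright) on top of the probe's rod, gripped from above; fingers closing across the arm stay clear of the lock lever. A 29 mm brass collar lies 16 mm below. Raised, it is about 227 mm above the worktop. Knob, rod and tip slide together through the head at the arm's end (120 mm high); the arm can be swung by the knob.
- plunger (a joint): How far the probe (knob, rod and tip) has been lowered (m): 0 raised, 0.085 lowest. Friction of 2.5 N carries its weight (1 N), so it stays where it is left: lowering takes about 1.5 N, raising 3.5 N.
- probe_tip: The brass tip (a 10 mm ball end) at the lower end of the probe; origin at its lowest point. It is sprung: it starts to give at 1 N, gives 5 mm in all (0.8 N per mm), and is solid at 5 N. More than 9 N on the cup is too hard.
- tip (a point): The lowest point of the brass tip, on the probe's axis, 145 mm under the knob point while the spring is not pressed. Raised, it stands about 82 mm above the worktop, 12 mm clear of the cup's rim.
- cup: The straight plain steel cup to be measured: 41 mm across, 70 mm tall, loose on the worktop (about 0.14 kg), open at the top with a mouth 34 mm across inside; origin at the centre of its underside, z up. A wooden disc is lodged in it, at a height that is not known: its top is 10 to 38 mm above the worktop.
- lock_lever (a joint): The lock lever on the arm (rad): 0 raised, 0.70 fully down (locked; 0.62 and more counts). Pressing it down clamps the probe's rod; it stays where it is left. At its end it takes about 4 N, then comes up against a hard stop.
- lever_end (a point): Middle of the red pad (34 x 18 x 8 mm) near the lock lever's end, 73 mm from its pivot. The pivot lies on the arm 40 mm from the probe's axis towards the pillar, 124 mm above the worktop. The lever points towards the pillar, raised 40 degrees, and ends 12 mm beyond this point. Fully down it is level, the pad's top 129 mm above the worktop. Press from above with closed fingers.
- salt: Light grey to white shaker, 39 mm across, 70 mm tall, loose; origin at the centre of its underside. A bystander.
- pepper: Black shaker with a light cap, 39 mm across, 70 mm tall, loose; origin at the centre of its underside. A bystander.
- shell: Small shell-shaped box, 63 x 60 x 27 mm, loose; origin at the centre of its underside. A bystander.
- eggcup: Low polished egg cup, 43 mm across, 40 mm tall, loose; origin at the centre of its underside. A bystander, not the cup to be measured.
Mind the look-alikes: they are no part of the job. What is shaped like the cup but green is not meant.

How it is judged:
On the way, in this order (a step that is already met when the one before it is completed fails the run):
1. the probe's tip stands over the cup's mouth (horizontal distance between tip and cup below 0.012 m), for 0.2 s.
2. the tip has been lowered into the cup and presses on the disc inside with 0.5 to 9 N (horizontal distance between tip and cup below 0.014 m and height (world z) of tip below 0.055 m and contact force between probe_tip and cup above 0.5 N), for 0.3 s.
3. the lock lever is down with the tip still touching (horizontal distance between tip and cup below 0.014 m and height (world z) of tip below 0.055 m and contact force between probe_tip and cup above 0.3 N and value of joint lock_lever above 0.62 rad), for 0.2 s.
At the end, for the whole second after the job is handed in: Tip inside the cup, within 14 mm of its axis and under 55 mm high, at rest, touching the disc with over 0.3 N; lock lever down (over 0.62 rad); cup upright (0.05 rad) and within 15 mm of its start; bystanders not moved (all of step 3 and linear speed of probe_tip below 0.01 m/s and angle between cup's own z axis and vertical below 0.05 rad and distance of cup from where it was at the start of the episode below 0.015 m).
It fails at once if the tip presses on the cup with more than 9 N (contact force between probe_tip and cup above 9 N).
It fails at once if the cup is tipped by more than 0.15 rad or shifted by more than 15 mm (angle between cup's own z axis and vertical above 0.15 rad or distance of cup from where it was at the start of the episode above 0.015 m).
It fails at once if a shaker, the shell box or the egg cup is moved by more than 15 mm (distance of any of salt, pepper, shell, eggcup from where it was at the start of the episode above 0.015 m).
It also fails if it takes over 58 s, if anything falls off the work surface, if the arm or the gripper's body presses on something with over 40 N, if the wrist force passes 120 N, or if a joint passes its speed limit or range.

## Working session

There is one attempt and no reset: what is moved stays moved. The work goes in short steps, Python scripts to look and compute and a shell command to move; the robot and the scene stay as the last step left them, time stands still between calls to the robot, and variables do not carry over. Pictures are saved under pics/ and viewed, at most 10 in all, crops included, and the job is handed in when it is done.

```bash
mkdir -p pics
cat > h.py <<'E'
import numpy as np,cv2
from cell import sensors,imaging,job,arm
def grab(n,f):
    d=imaging.grab_frame(n); cv2.imwrite(f'pics/{f}.png',d['color'][...,::-1]); np.save(f'pics/{f}.npy',d,allow_pickle=True); return d
def load(f): return np.load(f'pics/{f}.npy',allow_pickle=True).item()
def ray(d,u,v):
    T=np.array(d['camera_from_world']); R,t=T[:3,:3],T[:3,3]
    return -R.T@t, R.T@np.array([(u-d['cx'])/d['fx'],(v-d['cy'])/d['fy'],1])
def plane(d,u,v,z):
    o,r=ray(d,u,v); return o+r*(z-o[2])/r[2]
def proj(d,p):
    c=np.array(d['camera_from_world'])@np.append(p,1); return d['fx']*c[0]/c[2]+d['cx'],d['fy']*c[1]/c[2]+d['cy']
E
python3 - <<'E'
from h import *
for n in('top','side'):
    d=grab(n,n+'0'); print(n,ray(d,320,240))
o=sensors.get_obs(); print(o['clock'],o['ee_pos'],o['tool_rot'],o['gripper_width'],arm.pinch_z)
E
```

```text
top (array([0.4111462 , 0.00292688, 0.99169849]), array([ 0.13561414,  0.02584712, -0.99047857]))
side (array([0.41728572, 0.65719227, 0.72732158]), array([ 0.14200403, -0.74786062, -0.64864942]))
0.1 [ 0.25629293 -0.56950819  0.23063642] [-3.14025470e+00 -1.11992904e-05  4.22869505e-01] 0.08558854470982685 0.0187
```

View pics/top0.png

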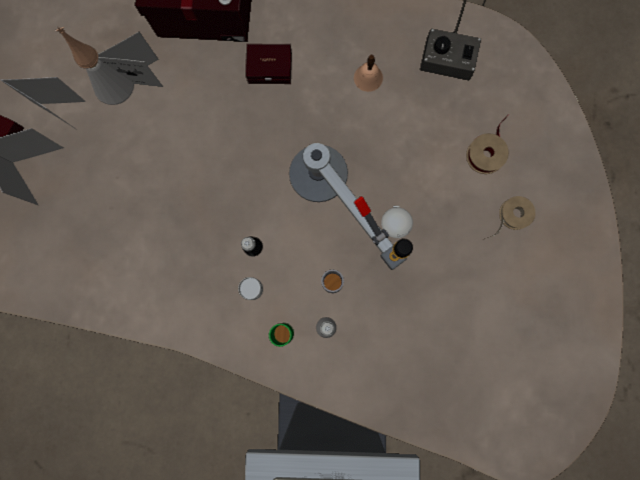

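View pics/side0.png

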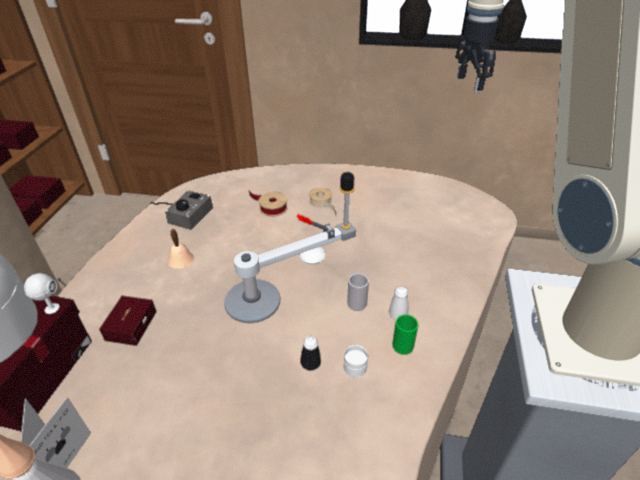

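The top view shows these candidates:
- (332,282): grey steel cup with a wooden disc
- (281,334): the same shape, but green
- (250,288): low polished egg cup
- (326,327): salt shaker
- (252,245): pepper shaker

Only (332,282) fits, because it is straight, plain steel, has the disc and stands on the probe's circle. In the side view it is at (358,292), and the knob is at (347,182). I'll measure it and confirm in an enlarged crop.

Run:
```python
from h import *
t=load('top0');s=load('side0')
im=t['color'];cv2.imwrite('pics/crop0.png',cv2.resize(im[130:350,230:430],None,fx=2.7,fy=2.7,interpolation=cv2.INTER_CUBIC)[...,::-1])
def tri(a,b):
    o1,r1=ray(t,*a);o2,r2=ray(s,*b);A=np.c_[r1,-r2];x=np.linalg.lstsq(A,o2-o1,rcond=None)[0]
    p,q=o1+x[0]*r1,o2+x[1]*r2;return (p+q)/2,np.linalg.norm(p-q)
# dark knob blobs
def blob(im,box,f):
    x0,y0,x1,y1=box;c=im[y0:y1,x0:x1].astype(int);m=f(c).astype(np.uint8)
    n,l,st,ce=cv2.connectedComponentsWithStats(m);i=1+np.argmax(st[1:,4]);return ce[i]+[x0,y0],st[i]+[x0,y0,0,0,0]
dark=lambda c:c.max(2)<60
red=lambda c:(c[...,0]>130)&(c[...,1]<60)
k1,a=blob(t['color'],(385,230,420,265),dark);k2,b=blob(s['color'],(335,165,360,195),dark);print('knob',k1,a,k2,b,tri(k1,k2))
l1,a=blob(t['color'],(345,185,380,225),red);l2,b=blob(s['color'],(290,205,330,235),red);print('lever',l1,a,l2,b,tri(l1,l2))
foot,a=blob(t['color'],(280,135,355,210),lambda c:(c.max(2)<130)&(c[...,0]-c[...,2]<10));print('foot',a,plane(t,a[0]+a[2]/2,a[1]+a[3]/2,.01))
print('pillar top',plane(t,317,155,.12),tri((317,155),(247,260)))
print('cup rim',plane(t,332,282,.07), 'side rim',plane(s,358,281,.07))
for n,p in dict(pepper=(252,245),egg=(250,288),salt=(326,327),green=(281,334),shell=(397,222)).items():print(n,plane(t,*p,.05))
```

```text
knob [402.94927536 247.80797101] [394 239  19  19 276] [346.64516129 181.22043011] [341 173  12  18 186] (array([ 0.50687543, -0.10055762,  0.22671555]), np.float64(0.0011911827784827059))
lever [358.5 199.5] [355 197   8   6  24] [304.54385965 219.1754386 ] [298 215  15   9  57] (array([ 0.58430283, -0.03676009,  0.17473321]), np.float64(0.01103664295060876))
foot [ 289  144   66   66 1933] [0.66983732 0.02714329 0.01      ]
pillar top [0.68017688 0.03393437 0.12      ] (array([0.68035763, 0.03395708, 0.11573843]), np.float64(0.0021807618761460258))
cup rim [0.46219644 0.00407591 0.07      ] side rim [0.46562135 0.00868823 0.07      ]
pepper [0.5286207 0.1529855 0.05     ]
egg [0.44941399 0.15360514 0.05      ]
salt [0.38230094 0.01351816 0.05      ]
green [0.36804226 0.09429747 0.05      ]
shell [ 0.57595442 -0.11367539  0.05      ]
```

View pics/crop0.png

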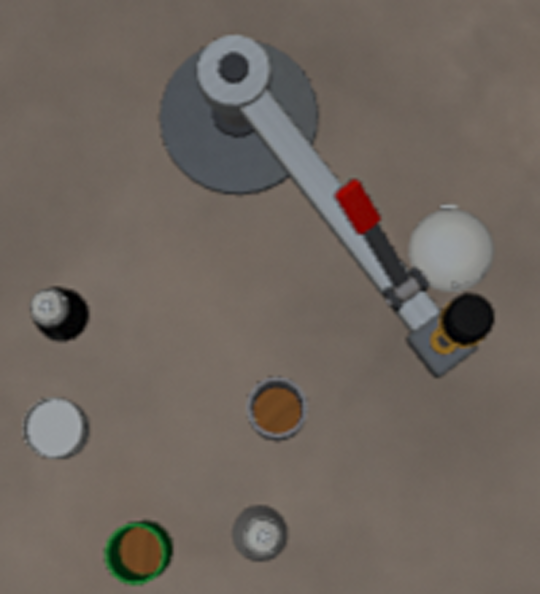

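The crop confirms it: the steel cup with the wooden disc is at crop (277,405), which is full-image pixel (332.6,280). The knob is at (0.507,-0.1005,0.227), 219.5 mm from the pillar axis. The cup is about 217 mm from it. Both agree with the description, so I'm moving above the knob.

```bash
python3 -m pendant '[[[0.03,-0.02,-0.05,0],[0.07,-0.05,-0.09,-0.05],[0.11,-0.085,-0.09,-0.1],[0.155,-0.12,-0.09,-0.15],[0.2,-0.155,-0.09,-0.2],[0.245,-0.19,-0.09,-0.237],[0.29,-0.225,-0.09,-0.237],[0.335,-0.26,-0.09,-0.237],[0.38,-0.295,-0.09,-0.237],[0.42,-0.325,-0.09,-0.237],[0.4216,-0.3257,-0.09,-0.237],[0.4216,-0.3257,-0.09,-0.237]]]' 1
python3 - <<'E'
from h import *
d=grab('wrist','w1');o=sensors.get_obs();print(o['ee_pos'],o['tool_rot'],proj(d,[.507,-.1005,.2425]),proj(d,[.465,.005,.07]),proj(d,[.465,.005,.025]))
E
```

```text
clock: 1.6
ee_pos: [0.5069, -0.0999, 0.3209]
tool_rot: [-3.141, 0.001, 0.661]
wrist_force: [0.1, -0.2, -0.5]
gripper_width: 0.0855
grip_force: 0.0
[ 0.5067965  -0.10045806  0.32102924] [-3.14120361e+00  7.71687189e-04  6.59523781e-01] (np.float64(327.90730928366094), np.float64(252.1492500255732)) (np.float64(207.23583159312633), np.float64(155.91911893633483)) (np.float64(219.10846000828047), np.float64(150.60545310951917))
```

View pics/w1.png

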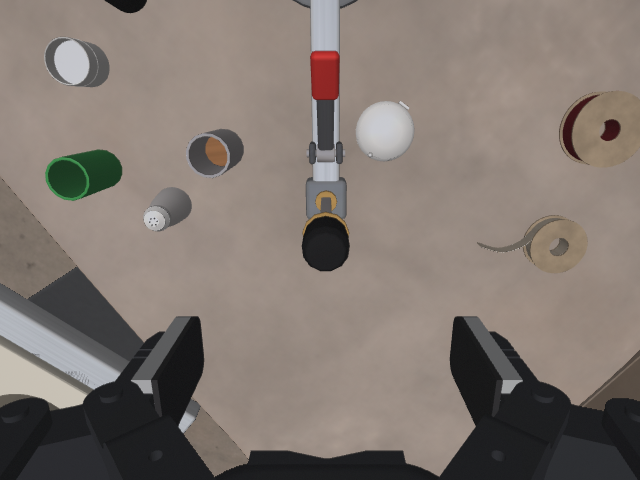

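The wrist view shows the knob top at about (326,247), against a predicted (328,252), so it's within 2 mm. The cup rim is at about (209,157), close to the predicted (207,156). Next I descend and grip.

```bash
python3 -m pendant '[[[0,0,0.035,0],[0.001,0,0.07,0],[0.001,0,0.095,0],[0.001,0,0.104,0],[0.001,0,0.104,0]]]' 1
python3 -m pendant '[[[0,0,0,0],[0,0,0,0],[0,0,0,0],[0,0,0,0],[0,0,0,0],[0,0,0,0],[0,0,0,0],[0,0,0,0]]]' 0 30
python3 - <<'E'
from h import *
d=load('w1');c=d['color'][120:185,180:250]
t=load('top0')
# rim: fit from view centre points
print('wrist rim',plane(d,209,157,.07),'top rim',plane(t,332.6,280,.07))
P=np.array([.680,.034]);k=np.array(sensors.get_obs()['ee_pos'])
r=k[:2]-P;print('knob',k,np.hypot(*r),np.degrees(np.arctan2(*r[::-1]))%360, sensors.get_obs()['tool_rot'])
E
```

```text
clock: 2.28
ee_pos: [0.5078, -0.1001, 0.2173]
tool_rot: [-3.141, 0.0, 0.659]
wrist_force: [-0.1, -0.2, 0.3]
gripper_width: 0.0853
grip_force: 0.0
clock: 3.28
ee_pos: [0.5083, -0.0993, 0.2174]
tool_rot: [3.141, -0.0, 0.66]
wrist_force: [0.9, 0.5, 2.4]
gripper_width: 0.0258
grip_force: 30.3
wrist rim [0.46516756 0.00320405 0.07      ] top rim [0.46577474 0.00306758 0.07      ]
knob [ 0.50825158 -0.09929833  0.21736047] 0.2174073643244362 217.81595075320803 [ 3.14141349e+00 -2.51181348e-04  6.59852203e-01]
```

Gripped. Now swinging along the arc about the pillar, from 217.8° to 188.2°, which is 0.517 rad clockwise.

```bash
python3 -m pendant '[[[0.0003,-0.0109,0,0.05],[0.0011,-0.0218,0,0.1],[0.0025,-0.0327,0,0.15],[0.0044,-0.0434,0,0.2],[0.0068,-0.0541,0,0.25],[0.0098,-0.0646,0,0.3],[0.0133,-0.0749,0,0.35],[0.0172,-0.0851,0,0.4],[0.0218,-0.095,0,0.45],[0.0267,-0.1048,0,0.5],[0.0285,-0.108,0,0.517],[0.0285,-0.108,0,0.517]]]'
python3 - <<'E'
from h import *
o=sensors.get_obs();print(o['ee_pos'],o['tool_rot'],o['wrist_force'])
s=grab('side','s2');im=s['color']
cv2.imwrite('pics/crop2.png',cv2.resize(im[130:350,270:430],None,fx=2.7,fy=2.7,interpolation=cv2.INTER_CUBIC)[...,::-1])
E
```

```text
clock: 4.78
ee_pos: [0.4635, 0.0037, 0.217]
tool_rot: [-3.141, 0.002, 0.143]
wrist_force: [-4.2, 1.2, 1.8]
gripper_width: 0.0257
grip_force: 30.3
[0.46353301 0.00366658 0.21700203] [-3.14095134e+00  1.95016010e-03  1.43474039e-01] [-4.21956462  1.21243759  1.75715633]
```

View pics/crop2.png

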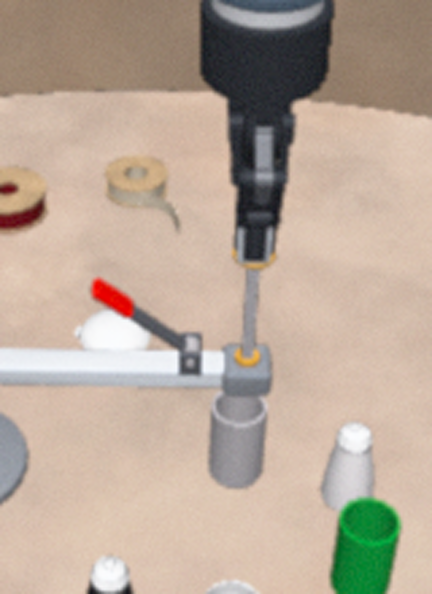

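The arm is over the cup. In the crop the rod is at (249,355) and leads down to about (245,400), while the rim centre is at (239,405). The tip is therefore about 4 mm off radially and well inside the mouth. I'll lower 40 mm first, then feel for the disc in small guarded steps.

```bash
python3 -m pendant '[[[0,0,0.005,0],[0,0,0.01,0],[0,0,0.015,0],[0,0,0.02,0],[0,0,0.025,0],[0,0,0.03,0],[0,0,0.035,0],[0,0,0.039,0],[0,0,0.039,0],[0,0,0.039,0]]]'
python3 -m pendant '[[[0,0,0.001,0],[0,0,0.002,0],[0,0,0.003,0],[0,0,0.003,0]]]'
```

```text
clock: 6.08
ee_pos: [0.4636, 0.0034, 0.1778]
tool_rot: [-3.141, 0.002, 0.143]
wrist_force: [-4.8, 0.4, -2.9]
gripper_width: 0.0256
grip_force: 29.9
clock: 6.58
ee_pos: [0.4637, 0.0034, 0.1753]
tool_rot: [-3.141, 0.002, 0.143]
wrist_force: [-7.1, -1.0, 0.5]
gripper_width: 0.0261
grip_force: 30.3
```

```bash
python3 -m pendant '[[[0,0,0,0],[0,0,0,0]]]'|grep -E 'ee_pos|wrist'; python3 -m pendant '[[[0,0,0.001,0],[0,0,0.001,0]]]'|grep -E 'ee_pos|wrist';python3 -m pendant '[[[0,0,0,0],[0,0,0,0]]]'|grep -E 'ee_pos|wrist'
```

```text
ee_pos: [0.4637, 0.0034, 0.1753]
wrist_force: [-7.1, -0.6, -0.1]
ee_pos: [0.4637, 0.0034, 0.1743]
wrist_force: [-6.0, 0.1, 0.2]
ee_pos: [0.4637, 0.0034, 0.1743]
wrist_force: [-6.9, -0.2, -0.0]
```

```bash
cat > g.py <<'E'
from h import *
import sys
o=sensors.get_obs();z=o['wrist_force'][2];print(np.round(o['ee_pos'],4),np.round(o['wrist_force'],1));sys.exit(z>1.2)
E
python3 -m pendant '[[[-0.001,0,0.001,0],[-0.001,0,0.002,0],[-0.001,0,0.002,0]]]'>/dev/null && python3 g.py &&
python3 -m pendant '[[[0,0,0.001,0],[0,0,0.002,0],[0,0,0.002,0]]]'>/dev/null && python3 g.py &&
python3 -m pendant '[[[0,0,0.001,0],[0,0,0.002,0],[0,0,0.002,0]]]'>/dev/null && python3 g.py &&
python3 -m pendant '[[[0,0,0.001,0],[0,0,0.002,0],[0,0,0.002,0]]]'>/dev/null && python3 g.py
```

```text
[0.4636 0.0034 0.1725] [-4.1  0.9  0.9]False
```

```bash
sed -i 's/sys.exit(z>1.2)/sys.exit(int(z>1.9))/' g.py
python3 -m pendant '[[[0,0,0.001,0],[0,0,0.002,0],[0,0,0.002,0]]]'>/dev/null && python3 g.py &&
python3 -m pendant '[[[0,0,0.001,0],[0,0,0.002,0],[0,0,0.002,0]]]'>/dev/null && python3 g.py &&
python3 -m pendant '[[[0,0,0.001,0],[0,0,0.002,0],[0,0,0.002,0]]]'>/dev/null && python3 g.py &&
python3 -m pendant '[[[0,0,0.001,0],[0,0,0.002,0],[0,0,0.002,0]]]'>/dev/null && python3 g.py
```

```text
[0.4636 0.0034 0.1702] [-2.3  0.4 -0.1]
[0.4636 0.0033 0.1682] [-2.7  1.5 -0.4]
[0.4635 0.0033 0.1663] [-1.5  0.7 -1.5]
[0.4635 0.0033 0.1643] [-2.2  0.5  0.2]
```

```bash
python3 -m pendant '[[[0,0,0.001,0],[0,0,0.002,0],[0,0,0.002,0]]]'>/dev/null && python3 g.py &&
python3 -m pendant '[[[0,0,0.001,0],[0,0,0.002,0],[0,0,0.002,0]]]'>/dev/null && python3 g.py &&
python3 -m pendant '[[[0,0,0.001,0],[0,0,0.002,0],[0,0,0.002,0]]]'>/dev/null && python3 g.py
```

```text
[0.4636 0.0033 0.1622] [-0.9  1.6 -1.1]
[0.4635 0.0033 0.1602] [-0.9  0.6 -0.7]
[0.4635 0.0033 0.1582] [-0.5  1.1 -0.7]
```

```bash
sed -i 's/z>1.9/z>0.7/' g.py
python3 -m pendant '[[[0,0,0.001,0],[0,0,0.002,0],[0,0,0.002,0]]]'>/dev/null && python3 g.py &&
python3 -m pendant '[[[0,0,0.001,0],[0,0,0.002,0],[0,0,0.002,0]]]'>/dev/null && python3 g.py &&
python3 -m pendant '[[[0,0,0.001,0],[0,0,0.002,0],[0,0,0.002,0]]]'>/dev/null && python3 g.py
```

```text
[0.4635 0.0033 0.1562] [-0.3  0.3 -0.4]
[0.4635 0.0033 0.1542] [ 1.1  1.4 -0.3]
[0.4635 0.0033 0.1523] [-0.5  0.9  3. ]
```

```bash
for i in 1; do python3 -m pendant '[[[0,0,0,0],[0,0,0,0]]]'>/dev/null; python3 g.py; python3 -m pendant '[[[0,0,0.0007,0],[0,0,0.0007,0],[0,0,0.0007,0]]]' >/dev/null; python3 g.py; done
```

```text
[0.4635 0.0033 0.1523] [-0.6  0.6  1.8]
[0.4635 0.0033 0.1517] [-1.2  0.7  3.2]
```

The tip is resting on the disc: force rose about 3 N over the last 2.7 mm, putting the disc top at about 18 mm, which is in the stated range. Next I release, rise, and move over the lever pad, 104 mm towards the pillar.

```bash
python3 -m pendant '[[[0,0,0,0],[0,0,0,0],[0,0,0,0],[0,0,0,0],[0,0,0,0],[0,0,0,0]]]' 1
python3 -m pendant '[[[0,0,-0.03,0],[0,0,-0.06,0],[0,0,-0.085,0],[0.03,0,-0.085,0],[0.07,0,-0.085,0],[0.104,0,-0.085,0],[0.104,0,-0.085,0]]]'
python3 -m pendant '[[[0,0,0,0],[0,0,0,0],[0,0,0,0],[0,0,0,0],[0,0,0,0],[0,0,0,0],[0,0,0,0],[0,0,0,0],[0,0,0,0],[0,0,0,0]]]' 0
python3 - <<'E'
from h import *
s=grab('side','s3');im=s['color'];k=[.4625,.0030]
cv2.imwrite('pics/crop3.png',cv2.resize(im[130:350,230:430],None,fx=2.7,fy=2.7,interpolation=cv2.INTER_CUBIC)[...,::-1])
E
```

```text
clock: 12.82
ee_pos: [0.4634, 0.0033, 0.1516]
tool_rot: [-3.142, 0.0, 0.143]
wrist_force: [-0.5, 0.7, -0.7]
gripper_width: 0.0858
grip_force: 0.0
clock: 13.7
ee_pos: [0.5682, 0.0184, 0.2364]
tool_rot: [3.142, -0.001, 0.143]
wrist_force: [-1.3, -0.6, -0.7]
gripper_width: 0.0855
grip_force: 0.0
clock: 14.95
ee_pos: [0.5664, 0.0181, 0.2366]
tool_rot: [-3.142, 0.0, 0.143]
wrist_force: [-0.4, 0.1, -0.2]
gripper_width: 0.0002
grip_force: 0.0
```

View pics/crop3.png

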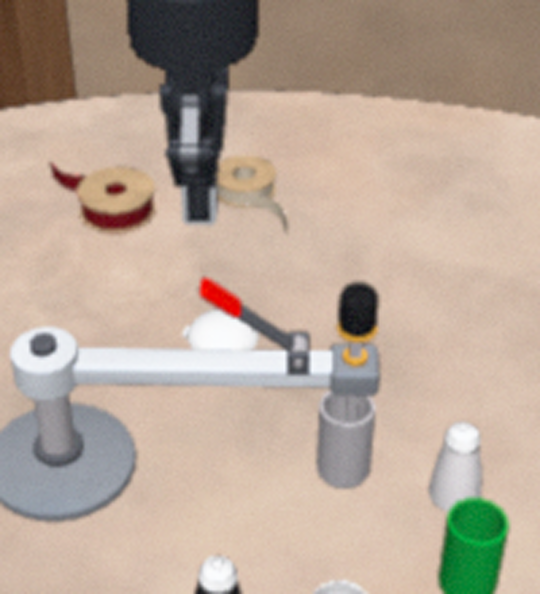

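The knob stands lowered at (357,310) with the rod in the cup, and the cup is unmoved. The shut fingers at (198,222) are above the red pad at (220,295). Now pressing down.

```bash
python3 -m pendant '[[[0,0,0.03,0],[0,0,0.045,0],[0,0,0.052,0],[0,0,0.059,0],[0,0,0.066,0],[0,0,0.073,0],[0,0,0.08,0],[0,0,0.087,0],[0,0,0.094,0],[0,0,0.1,0],[0,0,0.1,0]]]' 0
python3 -m pendant '[[[0,0,0.001,0],[0,0,0.002,0],[0,0,0.003,0],[0,0,0.003,0]]]'
```

```text
clock: 16.38
ee_pos: [0.5656, 0.0181, 0.1358]
tool_rot: [-3.141, 0.002, 0.143]
wrist_force: [-0.3, -0.0, -0.5]
gripper_width: 0.0002
grip_force: 0.0
clock: 16.88
ee_pos: [0.5662, 0.0182, 0.1336]
tool_rot: [-3.142, 0.0, 0.143]
wrist_force: [-1.4, -0.5, 1.0]
gripper_width: 0.0001
grip_force: 0.6
```

```bash
sed -i 's/z>0.7/z>8/' g.py
python3 -m pendant '[[[0,0,0.001,0],[0,0,0.002,0],[0,0,0.002,0]]]'>/dev/null && python3 g.py &&
python3 -m pendant '[[[0,0,0.001,0],[0,0,0.001,0]]]'>/dev/null && python3 g.py &&
python3 -m pendant '[[[0,0,0.001,0],[0,0,0.001,0]]]'>/dev/null && python3 g.py &&
python3 -m pendant '[[[0,0,0.001,0],[0,0,0.001,0]]]'>/dev/null && python3 g.py &&
python3 -m pendant '[[[0,0,0.001,0],[0,0,0.001,0]]]'>/dev/null && python3 g.py
```

```text
[0.5664 0.0182 0.1315] [-1.6  0.4  1.4]
[0.5665 0.0182 0.1306] [0.5 0.2 1.3]
[0.5665 0.0182 0.1296] [0.  0.1 1.5]
[0.5666 0.0182 0.1289] [-0.4  1.2  4.2]
[0.5667 0.0182 0.1286] [-3.4  0.7 11.8]
```

It hit the hard stop at z = 0.1286, as expected for the lever fully down. Now backing off and checking.

```bash
python3 -m pendant '[[[0,0,0,0],[0,0,0,0],[0,0,-0.02,0],[0,0,-0.06,0],[0,0,-0.1,0],[0,0,-0.1,0],[0,0,-0.1,0],[0,0,-0.1,0]]]'
python3 - <<'E'
from h import *
s=grab('side','s4');im=s['color']
cv2.imwrite('pics/crop4.png',cv2.resize(im[130:350,230:430],None,fx=2.7,fy=2.7,interpolation=cv2.INTER_CUBIC)[...,::-1])
E
```

```text
clock: 19.25
ee_pos: [0.5654, 0.0181, 0.2261]
tool_rot: [-3.141, 0.003, 0.143]
wrist_force: [-0.1, -0.2, -0.1]
gripper_width: 0.0003
grip_force: 0.0
```

View pics/crop4.png

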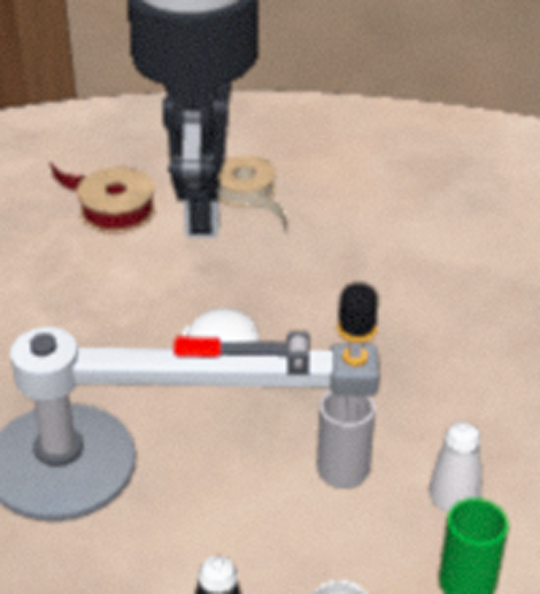

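The lever lies level, with its pad at (197,347). The knob is unchanged at (357,310) and the cup still stands upright at (346,445). Handing in.

```bash
python3 -c "
from cell import job;print(job.sign_off())"
```

```text
the job is handed in; nothing more can be done
None
```

The job is handed in (no verdict was returned): the probe is locked with its tip resting on the disc at about 18 mm, the lever is fully down, and the cup shows no movement in the last side view; I never touched the bystanders.

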